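Put the tea lights away and stack the bins

TASK

Put the candle things away: lay the match box flat in the short compartment of the divided bin and stand the three unburnt tea lights upright in its long compartment, side by side on the floor; leave the two burnt-out cups and the coffee cup where they are. Then lower the plain bin onto the divided one, turned so that their pull tabs are at opposite ends and it stands level on the four columns instead of nesting down onto the candles; set it down, do not drop it.

Things in the scene. Friction and masses are not known exactly. Their poses are not given: they have to be found in the camera images.
- divided_bin: Lower bin, 0.3 kg, loose (sizes in mm). Grey plastic, rim 260x160, foot 240x140, 58 high. Origin: centre of underside; x along it, to the end with the flat pull tab; z up. Floor top z 3. Cross rib at x -38 (top z 11): short compartment x -117 to -40, long one -36 to 117. Four columns at the long walls, x 90 and -50: tops z 48, |y| 60-75; at the floor 42 wide, to |y| 50. Ears as the plain bin's.
- plain_bin: Upper bin, 0.15 kg: same outline, origin and axes, no rib. Grip ear mid each long side: 50 (x) x 10 thick, at y +85 and -85, z 58-78, faces upright: pinch the 10 to carry. Tabs at one end: it nests. Tabs at opposed ends (x axes opposed): its floor rests on the lower columns, origin 48 above the lower's, 5 mm play all round. Starts crosswise: needs a turn of 50-130 deg.
- match_box: Small red and cream match box lying flat, 35 (x) x 53 (y) x 15 mm high. Origin: centre of the underside, z up. 20 g.
- tea_light_1: Unburnt tea light: round metal cup, diameter 38 mm, 15 mm high, filled nearly to the brim with green wax with a black wick in the middle. Origin: centre of the underside, z up. About 15 g.
- tea_light_2: Unburnt tea light: round metal cup, diameter 38 mm, 15 mm high, filled nearly to the brim with green wax with a black wick in the middle. Origin: centre of the underside, z up. About 15 g.
- tea_light_3: Unburnt tea light: round metal cup, diameter 38 mm, 15 mm high, filled nearly to the brim with green wax with a black wick in the middle. Origin: centre of the underside, z up. About 15 g.
- empty_cup_1: Burnt-out tea light: the same round metal cup, diameter 38 mm, 15 mm high, but empty, bare metal down to its floor. Origin: centre of the underside, z up. Does not belong in the bins.
- empty_cup_2: Burnt-out tea light: the same round metal cup, diameter 38 mm, 15 mm high, but empty, bare metal down to its floor. Origin: centre of the underside, z up. Does not belong in the bins.
- coffee_cup: White espresso cup with a handle, 62 x 92 x 51 mm high. Origin: centre of its outline (handle included) at the underside. Bystander.
- plain_tab (a point): Middle of the plain bin's pull tab, on top: at x +144, y 0, z 58 of that bin.
Things that resemble listed ones, but are neither listed nor needed, are in the scene too. Leave any turquoise or yellow look-alike of the tea_light_2 alone.

How it is judged:
On the way:
1. the match box lies flat in the short compartment and the three tea lights stand in the long compartment, at rest (x of tea_light_1 in the frame of divided_bin between -0.036 and 0.118 m and y of tea_light_1 in the frame of divided_bin between -0.068 and 0.068 m and z of tea_light_1 in the frame of divided_bin between -0.002 and 0.008 m and angle between each of tea_light_1, tea_light_2, tea_light_3, match_box's own z axis and vertical below 0.15 rad and x of tea_light_2 in the frame of divided_bin between -0.036 and 0.118 m and y of tea_light_2 in the frame of divided_bin between -0.068 and 0.068 m and z of tea_light_2 in the frame of divided_bin between -0.002 and 0.008 m and x of tea_light_3 in the frame of divided_bin between -0.036 and 0.118 m and y of tea_light_3 in the frame of divided_bin between -0.068 and 0.068 m and z of tea_light_3 in the frame of divided_bin between -0.002 and 0.008 m and x of match_box in the frame of divided_bin between -0.118 and -0.04 m and y of match_box in the frame of divided_bin between -0.068 and 0.068 m and z of match_box in the frame of divided_bin between -0.002 and 0.008 m and linear speed of each of tea_light_1, tea_light_2, tea_light_3, match_box, plain_bin, divided_bin below 0.02 m/s), for 0.2 s.
At the end, for the whole second after the job is handed in: Match box flat on the short compartment's floor, three unburnt tea lights upright on the long compartment's floor; plain bin on the columns, tabs opposed: 45.5 to 51.5 mm above the lower bin's origin, centred to 9 mm, parallel to 0.1 rad, level to 0.05 rad; all at rest (all of step 1 and x of plain_bin in the frame of divided_bin between -0.009 and 0.009 m and y of plain_bin in the frame of divided_bin between -0.009 and 0.009 m and z of plain_bin in the frame of divided_bin between 0.0455 and 0.0515 m and x of plain_tab in the frame of divided_bin below -0.12 m and angle between the x axis of plain_bin and the x axis of divided_bin, either way round below 0.1 rad and angle between each of plain_bin, divided_bin's own z axis and vertical below 0.05 rad); the robot touches nothing.
It fails at once if the first burnt-out cup is moved more than 25 mm (distance of empty_cup_1 from where it was at the start of the episode above 0.025 m).
It fails at once if the second burnt-out cup is moved more than 25 mm (distance of empty_cup_2 from where it was at the start of the episode above 0.025 m).
It fails at once if the coffee cup is moved more than 25 mm (distance of coffee_cup from where it was at the start of the episode above 0.025 m).
It fails at once if the plain bin is dropped onto the divided bin (faster than 0.4 m/s when within 14 mm of its seat) (horizontal distance between plain_bin and divided_bin below 0.03 m and z of plain_bin in the frame of divided_bin below 0.062 m and linear speed of plain_bin above 0.4 m/s).
It also fails if it takes over 128 s, if anything falls off the work surface, if the arm or the gripper's body presses on something with over 40 N, if the wrist force passes 120 N, or if a joint passes its speed limit or range.

ROBOT

A 7-joint arm with a two-finger parallel gripper is mounted at the origin on a cart in front of the work surface, level with it; the furniture and walls round the work are solid. World frame = base frame: x ahead of the robot, y to its left, z up, the work surface at z = 0. Lengths are in m, angles in rad, forces in N, time in s.
With the tool pointing down it reaches from about 0.4 to 0.9 m from the base axis. Payload 5.5 kg.
Tool frame: the origin (TCP) lies midway between the tips of the shut fingers; the grasp point (between the pads) lies 19 mm behind it; z points along the fingers, y is the line along which they close (so a half turn about z gives the same grasp; the last joint's range is limited). The gripper opens to 92 mm and grips with 3 to 60 N. Pads are 19 mm wide; open, the fingers measure 130 mm over their backs; the gripper's body (75 mm by 190 mm) begins 47 mm behind the grasp point.
Start: joints at [-1.057, 0.501, -0.427, 1.55, 0.221, 1.138, -0.21], TCP at [0.161, 0.63, 0.227] pointing down, gripper open.
Joint ranges: [-2.88, 2.88], [-0.31, 2.03], [-1.54, 1.56], [0.2, 2.42], [-1.41, 4.55], [0.19, 2.02], [-2.57, 2.57]. Speed limits (rad/s): [2.57, 2.57, 3.14, 3.14, 3.14, 3.14, 3.14].

INTERFACE

Orientations are given as a rotation vector (axis times angle).
In Python, from cell import observe, vision, arm gives the robot as it stands. The module is installed in compiled form; this text tells all that it offers.
- The arm moves only by the shell command python3 -m handwheel 'ROWS'. ROWS is a JSON object of lists of equal length, an entry for each row: "grip": the opening, from -1 (shut) to 1 (fully open); "xyz": the shift along the tool's x, y, z in cm, a list of three; "rotation": the turn, a rotation vector about the tool's x, y, z in degrees, a list of three. A call has 1 to 12 rows; each row is the pose to reach, as a shift and turn from the pose commanded when the call began, along the tool's axes at that moment; what a row does not reach only later rows make up. A row lasts 1/12 s, in which the tool goes at most 41.7 mm and 7.16 degrees, less where a joint would pass 70% of its speed; a pose out of reach is approached as far as the arm can. A call with a gripper value outside its range is refused whole. The fingers move at their own pace and stop on an object; the grip force is fixed at half the most. Time passes only in rows, so rows that repeat a pose let the fingers close. It gives the time, the measured TCP pose, the force, the opening and the grip force at its end, in the units of the state.
- observe(): the state, without advancing time (a new reading comes with each control period).
- vision.get_image(name): name is "side" or "top"; returns a dict with "frame" (480x640x3 uint8, blue, green, red), "depth" (480x640 float32, m along the optical axis (not along the pixel's ray), 0 where there is no reading), "mtx" (3x3 intrinsics, pixels), "R" (3x3) and "t" (3): a world point X has camera coordinates R X + t. Camera axes: x right, y down, z forward; pixel columns grow to the right and rows downward; lengths in m; the calibration is good to about 2 mm. A picture is of the moment at which its call begins.
- arm.hand_in(): hands the job in; it is judged then, once.
The state is a dict: "clock": time; "joint_positions": joint angles; "joint_velocities": joint speeds; "joint_efforts": joint torques, N m; "position": TCP position; "orientation": TCP orientation; "contact_force": force on the tool from outside, world axes, zero at the start; "wrist_torque": the same for the moment, N m; "opening": opening from 0.0 (shut) to 1.0 (fully open); "finger_force": force on a finger pad.
Only numpy, scipy, OpenCV 4.12 (cv2) and the standard library are available. Lean on these libraries where they do the work, as an engineer would, in place of code of your own. Each camera call takes 0.05 s, during which the arm holds its last target. There are 200 camera calls.

## Working session

There is one attempt and no reset: what is moved stays moved. The work goes in short steps, Python scripts to look and compute and a shell command to move; the robot and the scene stay as the last step left them, time stands still between calls to the robot, and variables do not carry over. Pictures are saved under pics/ and viewed, at most 14 in all, crops included, and the job is handed in when it is done.

```bash
mkdir -p pics
cat > h.py <<'E'
import numpy as np, cv2
from scipy.spatial.transform import Rotation as Ro
from cell import observe, vision, arm
def grab(n,save=None):
    d=vision.get_image(n); np.savez('%s.npz'%n,**d)
    if save: cv2.imwrite('pics/'+save,d['frame'])
    return d
def cloud(d):
    K=np.array(d['mtx']);Z=d['depth'];v,u=np.mgrid[:480,:640]
    P=np.stack([(u-K[0,2])/K[0,0]*Z,(v-K[1,2])/K[1,1]*Z,Z],-1)
    W=(P-np.array(d['t']).ravel())@np.array(d['R']); W[Z==0]=np.nan
    return W
E
python3 - <<'E'
from h import *
for n in('top','side'):
    d=grab(n,n+'0.png');print(n,d['mtx'],-np.array(d['R']).T@np.array(d['t']).ravel())
s=observe();print(s['clock'],s['position'],s['orientation'],s['opening']);print(Ro.from_rotvec(s['orientation']).as_matrix().round(3))
E
```

```text
top [[548.25479193   0.         321.24254152]
 [  0.         548.25479193 239.70861744]
 [  0.           0.           1.        ]] [0.25570245 0.06026531 1.64937571]
side [[482.24859442   0.         329.87810189]
 [  0.         482.24859442 233.36588051]
 [  0.           0.           1.        ]] [ 0.35012403 -0.74901439  0.69781935]
0.1 [0.16118802 0.62906269 0.22576445] [-3.92689325e-01 -3.11668857e+00  2.69792399e-03] 1.0014399191268653
[[-0.969  0.248 -0.   ]
 [ 0.248  0.969 -0.002]
 [ 0.    -0.002 -1.   ]]
```

View pics/top0.png

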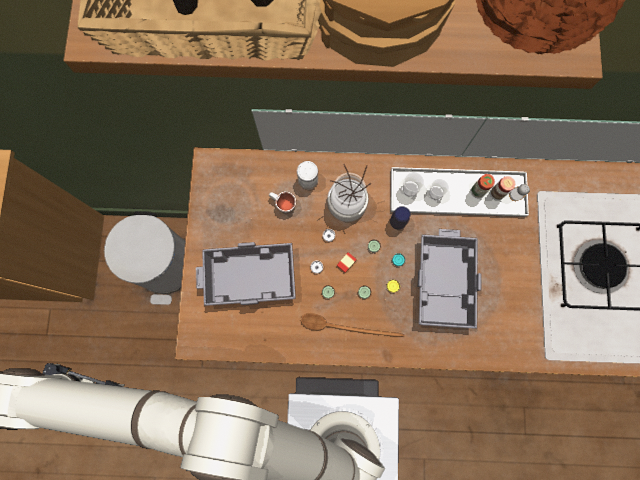

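View pics/side0.png

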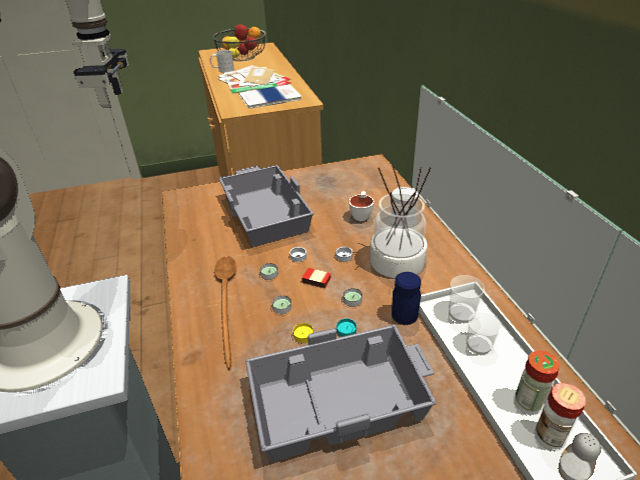

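Top view, with image up as +x and image left as +y:
- **Divided bin:** right, centre about (448,282), tab at the top (448,233), rib at about row 293.
- **Plain bin:** left, centre about (249,275), tab at the left (200,277).
- **Green lights:** (374,246), (328,292) and (364,292).
- **Match box:** (346,263).
- **Empty cups:** (328,236) and (316,267).

The side view agrees with this.

```bash
cat > meas.py <<'E'
from h import *
def ray(d,u,v,z):
    K=np.array(d['mtx']);R=np.array(d['R']);t=np.array(d['t']).ravel()
    c=-R.T@t; r=R.T@np.linalg.solve(K,[u,v,1]); return c+r*(z-c[2])/r[2]
def seg(d,W,xy,rad,zr):
    m=(np.hypot(W[...,0]-xy[0],W[...,1]-xy[1])<rad)&(W[...,2]>zr[0])&(W[...,2]<zr[1]); return W[m]
def bins(W,x0,box=.17):
    m=(abs(W[...,0]-x0[0])<box)&(abs(W[...,1]-x0[1])<box)
    return W[m]
E
python3 - <<'E'
from meas import *
px={'g1':(374,246),'g2':(328,292),'g3':(364,292),'e1':(328,236),'e2':(316,267),'mb':(346,263),'teal':(398,260),'yel':(393,286)}
D={n:dict(np.load(n+'.npz')) for n in('top','side')};C={n:cloud(D[n]) for n in D}
for k,(u,v) in px.items():
    p=ray(D['top'],u,v,.015); out=[p[:2].round(4)]
    for n in D:
        q=seg(D[n],C[n],p,.03,(.008,.025))
        if len(q)>3:
            (c,sz,a)=cv2.minAreaRect(q[:,:2].astype(np.float32)); cc,r=cv2.minEnclosingCircle(q[:,:2].astype(np.float32))
            out+= [n,len(q),np.round(cc,4),round(r,4),'rect',np.round(c,4),np.round(sz,3),round(a,1),q[:,2].max().round(4)]
    print(k,*out)
for k,uv in {'div':(448,282),'plain':(249,275)}.items():
    p=ray(D['top'],*uv,.03)
    for n in D:
        q=bins(C[n],p); r=q[(q[:,2]>.066)&(q[:,2]<.085)].astype(np.float32)
        if len(r)<10: print(k,n,'few',len(r));continue
        _,lab,cen=cv2.kmeans(r[:,:2].copy(),2,None,(3,50,1e-4),5,cv2.KMEANS_PP_CENTERS)
        rs=[cv2.minAreaRect(r[lab.ravel()==i,:2].copy()) for i in(0,1)]
        print(k,n,p[:2],len(r),[(np.round(x[0],4),np.round(x[1],3),round(x[2],1)) for x in rs],r[:,2].max())
E
```

```text
g1 [ 0.5919 -0.0836] top 63 [ 0.5933 -0.0881] 0.026 rect [ 0.593  -0.0833] [0.05  0.037] 13.2 0.0195 side 117 [ 0.5936 -0.0804] 0.0213 rect [ 0.5939 -0.0805] [0.04  0.038] 49.5 0.0171
g2 [0.4467 0.0514] top 79 [0.4462 0.0494] 0.0276 rect [0.4461 0.0513] [0.038 0.044] 76.8 0.0232 side 105 [0.4468 0.054 ] 0.0213 rect [0.4479 0.0545] [0.039 0.037] 43.8 0.0178
g3 [ 0.4506 -0.0561] top 83 [ 0.4497 -0.0553] 0.0289 rect [ 0.4507 -0.0589] [0.042 0.05 ] 40.4 0.0227 side 124 [ 0.4513 -0.0545] 0.0206 rect [ 0.4514 -0.0547] [0.04  0.037] 75.2 0.0161
e1 [0.618  0.0572] top 38 [0.6188 0.051 ] 0.0241 rect [0.6194 0.0552] [0.042 0.035] 7.6 0.0217 side 81 [0.6225 0.0572] 0.0207 rect [0.6222 0.0574] [0.039 0.035] 75.6 0.0157
e2 [0.5209 0.0901] top 31 [0.5222 0.0884] 0.0202 rect [0.5229 0.0887] [0.039 0.033] 2.2 0.0194 side 85 [0.5207 0.0914] 0.0212 rect [0.5223 0.0903] [0.037 0.04 ] 2.4 0.0164
mb [0.5364 0.    ] top 192 [5.391e-01 2.000e-04] 0.0286 rect [0.5391 0.    ] [0.035 0.055] 52.2 0.024 side 309 [5.39e-01 4.00e-04] 0.0288 rect [5.395e-01 2.000e-04] [0.036 0.053] 49.0 0.0185
teal [ 0.5513 -0.156
[... 306 characters left out ...]
t [ 0.4734 -0.1397] [0.041 0.036] 74.1 0.0158
div top [ 0.4875941  -0.30367568] 199 [(array([ 0.4828, -0.3481]), array([0.088, 0.262]), 80.2), (array([ 0.5289, -0.2609]), array([0.303, 0.168]), 14.0)] 0.0846702
div side [ 0.4875941  -0.30367568] 636 [(array([ 0.5635, -0.1888]), array([0.201, 0.028]), 18.4), (array([ 0.4854, -0.3814]), array([0.011, 0.049]), 89.2)] 0.08464027
plain top [0.48720011 0.28849042] 141 [(array([0.5462, 0.3628]), array([0.069, 0.201]), 31.3), (array([0.4396, 0.2786]), array([0.082, 0.26 ]), 7.9)] 0.08437286
plain side [0.48720011 0.28849042] 127 [(array([0.4032, 0.2788]), array([0.011, 0.051]), 5.3), (array([0.5711, 0.2976]), array([0.01 , 0.052]), 4.7)] 0.079222195
```

Run:
```python
from meas import *
D={n:dict(np.load(n+'.npz')) for n in('top','side')};C={n:cloud(D[n]) for n in D}
W=C['side'].reshape(-1,3)
for y in(-.216,-.3814):
    q=W[(abs(W[:,0]-.487)<.06)&(abs(W[:,1]-y)<.02)&(W[:,2]>.067)&(W[:,2]<.082)].astype(np.float32)
    print('ear',len(q),cv2.minAreaRect(q[:,:2].copy()),np.median(q[q[:,2]>.076],0))
for nm,b in {'rib/edge':None}.items():
    for lo,hi,xr,yr in((.056,.064,(.3,.7),(-.42,-.19)),(-.003,.008,(.37,.6),(-.37,-.24))):
        q=W[(W[:,2]>lo)&(W[:,2]<hi)&(W[:,0]>xr[0])&(W[:,0]<xr[1])&(W[:,1]>yr[0])&(W[:,1]<yr[1])].astype(np.float32)
        print(len(q),cv2.minAreaRect(q[:,:2].copy()))
q=W[(W[:,2]>.009)&(W[:,2]<.014)&(W[:,0]>.4)&(W[:,0]<.5)&(W[:,1]>-.35)&(W[:,1]<-.25)];print('rib',len(q),np.polyfit(q[:,1],q[:,0],1),q[:,0].mean(), q[:,1].mean())
for n,b in {'jar':(.6,.75,-.2,-.09),'diff':(.6,.8,-.09,.07),'cup':(.62,.8,.1,.25)}.items():
    for c in C:
        V=C[c].reshape(-1,3);q=V[(V[:,0]>b[0])&(V[:,0]<b[1])&(V[:,1]>b[2])&(V[:,1]<b[3])&(V[:,2]>.025)&(V[:,2]<.5)]
        print(n,c,q.min(0).round(3),q.max(0).round(3))
```

```text
ear 222 ((0.49007534980773926, -0.21142809092998505), (0.013452788814902306, 0.048877254128456116), 85.91282653808594) [ 0.49083936 -0.21207465  0.07722913]
ear 327 ((0.4854350686073303, -0.38144218921661377), (0.011364812031388283, 0.04929794371128082), 89.17249298095703) [ 0.4855877  -0.38160175  0.07715081]
2263 ((0.4984578490257263, -0.3001401722431183), (0.17499682307243347, 0.2868082523345947), 88.16876220703125)
7739 ((0.4850136339664459, -0.3050301969051361), (0.12995009124279022, 0.22990375757217407), 89.9720458984375)
rib 97 [0.02920735 0.45881428] 0.4502824712025773 -0.2921116464073202
jar top [ 0.648 -0.199  0.025] [ 0.75  -0.131  0.11 ]
jar side [ 0.647 -0.198  0.025] [ 0.75  -0.133  0.101]
diff top [ 0.668 -0.06   0.025] [0.784 0.062 0.253]
diff side [ 0.667 -0.06   0.025] [0.789 0.059 0.253]
cup top [0.682 0.1   0.025] [0.8   0.242 0.098]
cup side [0.682 0.137 0.025] [0.8   0.238 0.092]
```

```bash
cat > go.py <<'E'
import sys
from h import *
def rel(x,y,z,psi):
    s=observe();R=Ro.from_rotvec(s['orientation']);p=np.radians(psi)
    Y=np.array([np.cos(p),np.sin(p),0]);Z=np.array([0,0,-1.]);T=Ro.from_matrix(np.stack([np.cross(Y,Z),Y,Z],1))
    d=R.inv().apply(np.array([x,y,z])-s['position'])*100; r=np.degrees((R.inv()*T).as_rotvec())
    h=R.as_matrix()[:,1]
    print('t',round(s['clock'],2),'p',np.round(s['position'],4),'head',round(np.degrees(np.arctan2(h[1],h[0])),1),'op',round(s['opening'],3),'F',np.round(s['contact_force'],1),'ff',s['finger_force'],'j7',round(s['joint_positions'][6],2))
    print('xyz',d.round(2),'rot',r.round(1))
a=list(map(float,sys.argv[1:])); rel(*a)
E
python3 go.py .539 0 .12 -40
```

```text
t 0.1 p [0.1612 0.6291 0.2258] head 75.6 op 1.001 F [0.3 0.2 0.5] ff 0.0 j7 -0.21
xyz [-52.2  -51.55  10.66] rot [-1.000e-01  1.000e-01  1.156e+02]
```

```bash
python3 -m handwheel '{"grip":[0.5,0.5,0.5,0.5,0.5,0.5,0.5,0.5,0.5,0.5,0.5,0.5],"xyz":[[-52.2,-51.55,8],[-52.2,-51.55,8],[-52.2,-51.55,8],[-52.2,-51.55,8],[-52.2,-51.55,8],[-52.2,-51.55,8],[-52.2,-51.55,8],[-52.2,-51.55,8],[-52.2,-51.55,8],[-52.2,-51.55,8],[-52.2,-51.55,8],[-52.2,-51.55,8]],"rotation":[[0,0,115.6],[0,0,115.6],[0,0,115.6],[0,0,115.6],[0,0,115.6],[0,0,115.6],[0,0,115.6],[0,0,115.6],[0,0,115.6],[0,0,115.6],[0,0,115.6],[0,0,115.6]]}'; python3 go.py .539 0 .06 -40
```

```text
clock: 1.1
position: [0.4176, 0.2016, 0.1724]
orientation: [-2.418, -2.006, -0.0]
contact_force: [-0.1, 0.9, 0.1]
opening: 0.753
finger_force: 0.0
t 1.1 p [0.4176 0.2016 0.1724] head -10.7 op 0.753 F [-0.1  0.9  0.1] ff 0.0 j7 -0.69
xyz [-17.57  15.65  11.24] rot [ 0.  -0.  29.3]
```

```bash
python3 -m handwheel '{"grip":[0.5,0.5,0.5,0.5,0.5,0.5,0.5,0.5,0.5],"xyz":[[-17.57,15.65,11.2],[-17.57,15.65,11.2],[-17.57,15.65,11.2],[-17.57,15.65,11.2],[-17.57,15.65,11.2],[-17.57,15.65,11.2],[-17.57,15.65,11.2],[-17.57,15.65,11.2],[-17.57,15.65,11.2]],"rotation":[[0,0,29.3],[0,0,29.3],[0,0,29.3],[0,0,29.3],[0,0,29.3],[0,0,29.3],[0,0,29.3],[0,0,29.3],[0,0,29.3]]}'; python3 go.py .539 0 .003 -40
python3 - <<'E'
from h import *
d=grab('side');cv2.imwrite('pics/a.png',cv2.resize(d['frame'][150:400,200:480],None,fx=2,fy=2))
E
```

```text
clock: 1.85
position: [0.5389, 0.0024, 0.0598]
orientation: [-2.843, -1.335, 0.003]
contact_force: [0.2, 1.7, 0.3]
opening: 0.748
finger_force: 0.0
t 1.85 p [0.5389 0.0024 0.0598] head -39.7 op 0.748 F [0.2 1.7 0.3] ff 0.0 j7 -0.63
xyz [-0.18  0.17  5.68] rot [-0.1  0.1  0.3]
```

View pics/a.png

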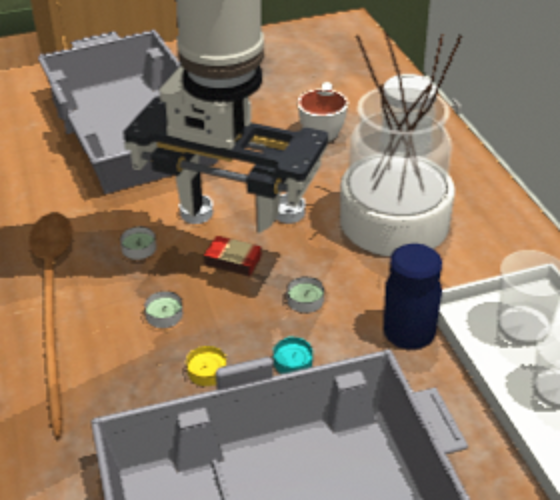

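The fingers at crop (190,190) and (265,205) straddle the box at (233,255) along its long side, with nothing beside them. Going down to grip.

```bash
python3 -m handwheel '{"grip":[0.5,0.5,0.5,0.5,-0.3,-0.3,-0.3,-0.3,-0.3,-0.3],"xyz":[[-0.1,0,2],[-0.1,0,4],[-0.1,0,5.6],[-0.1,0,5.6],[-0.1,0,5.6],[-0.1,0,5.6],[-0.1,0,5.6],[-0.1,0,5.6],[-0.1,0,5.6],[-0.1,0,5.6]],"rotation":[[0,0,0],[0,0,0],[0,0,0],[0,0,0],[0,0,0],[0,0,0],[0,0,0],[0,0,0],[0,0,0],[0,0,0]]}'; python3 go.py .3978 -.2938 .13 -91.6
```

```text
clock: 2.73
position: [0.5402, 0.0027, 0.006]
orientation: [2.842, 1.338, 0.004]
contact_force: [-1.8, 0.9, 6.7]
opening: 0.573
finger_force: 30.0
t 2.73 p [0.5402 0.0027 0.006 ] head -39.6 op 0.573 F [-1.8  0.9  6.7] ff 29.998285174369812 j7 -0.61
xyz [-31.89   7.93 -12.46] rot [ 0.  -0.1 52. ]
```

```bash
python3 -m handwheel '{"grip":[-0.3,-0.3,-0.3,-0.3,-0.3,-0.3,-0.3,-0.3,-0.3,-0.3,-0.3,-0.3],"xyz":[[0,0,-4],[0,0,-8],[0,0,-12.4],[-31.9,7.9,-12.4],[-31.9,7.9,-12.4],[-31.9,7.9,-12.4],[-31.9,7.9,-12.4],[-31.9,7.9,-12.4],[-31.9,7.9,-12.4],[-31.9,7.9,-12.4],[-31.9,7.9,-12.4],[-31.9,7.9,-12.4]],"rotation":[[0,0,0],[0,0,0],[0,0,0],[0,0,52],[0,0,52],[0,0,52],[0,0,52],[0,0,52],[0,0,52],[0,0,52],[0,0,52],[0,0,52]]}'; python3 go.py .3978 -.2938 .011 -91.6
```

```text
clock: 3.73
position: [0.3922, -0.3024, 0.1298]
orientation: [3.136, -0.065, 0.001]
contact_force: [-0.7, -0.3, 0.0]
opening: 0.574
finger_force: 30.0
t 3.73 p [ 0.3922 -0.3024  0.1298] head -92.4 op 0.574 F [-0.7 -0.3  0. ] ff 29.992262721061707 j7 -0.79
xyz [ 0.52 -0.95 11.88] rot [ 0.3 -0.  -0.8]
```

```bash
python3 -m handwheel '{"grip":[-0.3,-0.3,-0.3],"xyz":[[0,0,0],[0,0,0],[0,0,0]],"rotation":[[0,0,0],[0,0,0],[0,0,0]]}'; python3 go.py .3978 -.2938 .011 -91.6
```

```text
clock: 3.98
position: [0.3973, -0.2928, 0.1285]
orientation: [-3.14, 0.04, -0.001]
contact_force: [-0.5, -0.7, 0.1]
opening: 0.575
finger_force: 30.0
t 3.98 p [ 0.3973 -0.2928  0.1285] head -91.5 op 0.575 F [-0.5 -0.7  0.1] ff 29.992974400520325 j7 -0.79
xyz [ 0.05  0.11 11.75] rot [-0.1 -0.   0.1]
```

```bash
python3 -m handwheel '{"grip":[-0.3,-0.3,-0.3,-0.3,-0.3,-0.3,0.35,0.35,0.35,0.35,0.35],"xyz":[[0,0.1,3],[0,0.1,6],[0,0.1,9],[0,0.1,11],[0,0.1,11.9],[0,0.1,11.9],[0,0.1,11.9],[0,0.1,11.9],[0,0.1,8],[0,0.1,4],[0,0.1,0]],"rotation":[[0,0,0],[0,0,0],[0,0,0],[0,0,0],[0,0,0],[0,0,0],[0,0,0],[0,0,0],[0,0,0],[0,0,0],[0,0,0]]}'; python3 go.py .447 .053 .11 0
```

```text
clock: 4.9
position: [0.396, -0.2947, 0.1298]
orientation: [-3.141, 0.044, 0.003]
contact_force: [0.8, -0.4, -0.2]
opening: 0.675
finger_force: 0.0
t 4.9 p [ 0.396  -0.2947  0.1298] head -91.6 op 0.675 F [ 0.8 -0.4 -0.2] ff 0.0 j7 -0.78
xyz [  4.13 -34.9    1.98] rot [ -0.1   0.1 -91.6]
```

```bash
python3 -m handwheel '{"grip":[0.3,0.3,0.3,0.3,0.3,0.3,0.3,0.3,0.3,0.3,0.3,0.3],"xyz":[[4.1,-34.9,1],[4.1,-34.9,1],[4.1,-34.9,1],[4.1,-34.9,1],[4.1,-34.9,1],[4.1,-34.9,1],[4.1,-34.9,1],[4.1,-34.9,1],[4.1,-34.9,2],[4.1,-34.9,5],[4.1,-34.9,5],[4.1,-34.9,5]],"rotation":[[0,0,-85],[0,0,-85],[0,0,-85],[0,0,-85],[0,0,-85],[0,0,-85],[0,0,-85],[0,0,-85],[0,0,-85],[0,0,-85],[0,0,-85],[0,0,-85]]}'; python3 -m handwheel '{"grip":[0.3,0.3,0.3],"xyz":[[0,0,0],[0,0,0],[0,0,0]],"rotation":[[0,0,-5],[0,0,-5],[0,0,-5]]}'; python3 go.py .447 .053 .003 0
python3 - <<'E'
from h import *
d=grab('side');cv2.imwrite('pics/b.png',cv2.resize(d['frame'][150:480,200:480],None,fx=1.7,fy=1.7))
E
```

```text
clock: 5.9
position: [0.4463, 0.0534, 0.0778]
orientation: [-2.336, -2.099, 0.003]
contact_force: [1.1, -0.8, 0.2]
opening: 0.653
finger_force: 0.0
clock: 6.15
position: [0.4478, 0.0527, 0.0792]
orientation: [2.255, 2.187, 0.002]
contact_force: [-0.4, -0.7, -0.1]
opening: 0.652
finger_force: 0.0
t 6.15 p [0.4478 0.0527 0.0792] head -1.8 op 0.652 F [-0.4 -0.7 -0.1] ff 0.0 j7 -0.18
xyz [ 0.03 -0.09  7.62] rot [ 0.1 -0.  -1.8]
```

View pics/b.png

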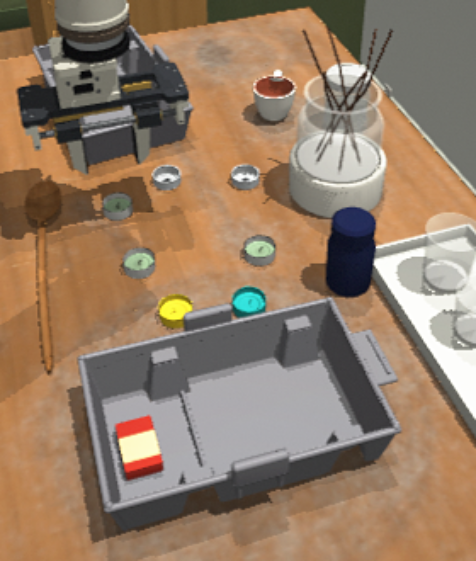

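The match box lies flat in the short compartment (crop (139,446)), and the gripper is above the green light at crop (117,207). Next, grip this light and carry it to spot A.

```bash
python3 -m handwheel '{"grip":[0.3,0.3,0.3,0.3,-0.5,-0.5,-0.5,-0.5,-0.5,-0.5,-0.5,-0.5],"xyz":[[0,0,3],[0,0,6],[0,0,7.5],[0,0,7.5],[0,0,7.5],[0,0,7.5],[0,0,7.5],[0,0,7.5],[0,0,7.5],[0,0,3.5],[0,0,-0.5],[0,0,-4.5]],"rotation":[[0,0,0],[0,0,0],[0,0,0],[0,0,0],[0,0,0],[0,0,0],[0,0,0],[0,0,0],[0,0,0],[0,0,0],[0,0,0],[0,0,0]]}'; python3 go.py .5018 -.3308 .125 -1.6
```

```text
clock: 7.2
position: [0.4461, 0.0522, 0.1242]
orientation: [-2.252, -2.188, 0.004]
contact_force: [1.5, 0.6, -0.2]
opening: 0.395
finger_force: 30.0
t 7.2 p [0.4461 0.0522 0.1242] head -1.6 op 0.395 F [ 1.5  0.6 -0.2] ff 29.991191936424002 j7 -0.19
xyz [-38.13   6.66  -0.07] rot [-0.2  0.  -0. ]
```

```bash
python3 -m handwheel '{"grip":[-0.5,-0.5,-0.5,-0.5,-0.5,-0.5,-0.5,-0.5,-0.5,-0.5,-0.5,-0.5],"xyz":[[-38.1,6.6,0],[-38.1,6.6,0],[-38.1,6.6,0],[-38.1,6.6,0],[-38.1,6.6,0],[-38.1,6.6,0],[-38.1,6.6,0],[-38.1,6.6,0],[-38.1,6.6,0],[-38.1,6.6,0],[-38.1,6.6,0],[-38.1,6.6,0]],"rotation":[[0,0,0],[0,0,0],[0,0,0],[0,0,0],[0,0,0],[0,0,0],[0,0,0],[0,0,0],[0,0,0],[0,0,0],[0,0,0],[0,0,0]]}'; python3 go.py .5018 -.3308 .008 -1.6
```

```text
clock: 8.2
position: [0.502, -0.3306, 0.1234]
orientation: [-2.254, -2.187, -0.0]
contact_force: [0.2, 1.4, -0.3]
opening: 0.395
finger_force: 30.0
t 8.2 p [ 0.502  -0.3306  0.1234] head -1.7 op 0.395 F [ 0.2  1.4 -0.3] ff 29.99148778966628 j7 0.61
xyz [-3.000e-02 -1.000e-02  1.154e+01] rot [-0.  -0.  -0.1]
```

```bash
python3 -m handwheel '{"grip":[-0.5,-0.5,-0.5,-0.5,-0.5,-0.5,0.1,0.1,0.1,0.1,0.1,0.1],"xyz":[[0,0,4],[0,0,7],[0,0,10],[0,0,11],[0,0,11.5],[0,0,11.5],[0,0,11.5],[0,0,11.5],[0,0,11.5],[0,0,8],[0,0,4],[0,0,0]],"rotation":[[0,0,0],[0,0,0],[0,0,0],[0,0,0],[0,0,0],[0,0,0],[0,0,0],[0,0,0],[0,0,0],[0,0,0],[0,0,0],[0,0,0]]}'; python3 go.py .451 -.055 .08 0
```

```text
clock: 9.2
position: [0.5019, -0.3297, 0.1244]
orientation: [-2.251, -2.189, 0.001]
contact_force: [0.5, -0.3, 0.1]
opening: 0.546
finger_force: 0.0
t 9.2 p [ 0.5019 -0.3297  0.1244] head -1.6 op 0.546 F [ 0.5 -0.3  0.1] ff 0.0 j7 0.61
xyz [27.31 -5.85  4.47] rot [-0.1 -0.  -1.6]
```

```bash
python3 -m handwheel '{"grip":[0.3,0.3,0.3,0.3,0.3,0.3,0.3,0.3,0.3,0.3,0.3],"xyz":[[27.3,-5.8,0],[27.3,-5.8,0],[27.3,-5.8,0],[27.3,-5.8,0],[27.3,-5.8,0],[27.3,-5.8,0],[27.3,-5.8,0],[27.3,-5.8,4.5],[27.3,-5.8,4.5],[27.3,-5.8,4.5],[27.3,-5.8,4.5]],"rotation":[[0,0,0],[0,0,0],[0,0,0],[0,0,0],[0,0,0],[0,0,0],[0,0,0],[0,0,0],[0,0,0],[0,0,0],[0,0,0]]}'; python3 go.py .451 -.055 .004 0
python3 - <<'E'
from h import *
d=grab('side');cv2.imwrite('pics/c.png',cv2.resize(d['frame'][150:480,200:480],None,fx=1.7,fy=1.7))
E
```

```text
clock: 10.12
position: [0.4526, -0.0566, 0.0792]
orientation: [2.254, 2.188, -0.0]
contact_force: [1.6, 0.4, -0.2]
opening: 0.653
finger_force: 0.0
t 10.12 p [ 0.4526 -0.0566  0.0792] head -1.7 op 0.653 F [ 1.6  0.4 -0.2] ff 0.0 j7 0.1
xyz [ 0.16 -0.16  7.52] rot [ 0.   0.  -1.7]
```

View pics/c.png

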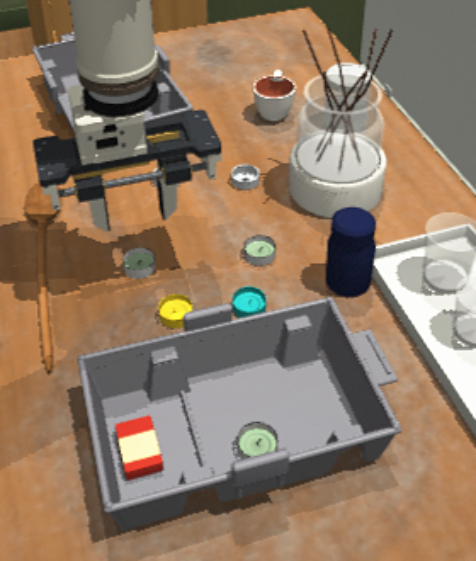

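The first light stands upright at crop (257,442). The gripper is over the second one at (139,263).

```bash
python3 -m handwheel '{"grip":[0.3,0.3,0.3,0.3,-0.5,-0.5,-0.5,-0.5,-0.5,-0.5,-0.5,-0.5],"xyz":[[0.1,-0.1,3],[0.1,-0.1,6],[0.1,-0.1,7.5],[0.1,-0.1,7.5],[0.1,-0.1,7.5],[0.1,-0.1,7.5],[0.1,-0.1,7.5],[0.1,-0.1,7.5],[0,0,7.5],[0,0,3.5],[0,0,-0.5],[0,0,-4.5]],"rotation":[[0,0,0],[0,0,0],[0,0,0],[0,0,0],[0,0,0],[0,0,0],[0,0,0],[0,0,0],[0,0,0],[0,0,0],[0,0,0],[0,0,0]]}'; python3 go.py .5038 -.2628 .125 -1.6
```

```text
clock: 11.17
position: [0.4513, -0.0557, 0.1245]
orientation: [-2.251, -2.189, 0.003]
contact_force: [1.0, -0.2, -0.2]
opening: 0.387
finger_force: 29.8
t 11.17 p [ 0.4513 -0.0557  0.1245] head -1.6 op 0.387 F [ 1.  -0.2 -0.2] ff 29.818734406144358 j7 0.08
xyz [-20.55   5.83  -0.06] rot [-0.1  0.  -0. ]
```

```bash
python3 -m handwheel '{"grip":[-0.5,-0.5,-0.5,-0.5,-0.5,-0.5,-0.5,-0.5,-0.5],"xyz":[[-20.5,5.8,0],[-20.5,5.8,0],[-20.5,5.8,0],[-20.5,5.8,0],[-20.5,5.8,0],[-20.5,5.8,0],[-20.5,5.8,0],[-20.5,5.8,0],[-20.5,5.8,0]],"rotation":[[0,0,0],[0,0,0],[0,0,0],[0,0,0],[0,0,0],[0,0,0],[0,0,0],[0,0,0],[0,0,0]]}'; python3 go.py .5038 -.2628 .008 -1.6
```

```text
clock: 11.92
position: [0.5043, -0.2601, 0.1234]
orientation: [-2.249, -2.191, -0.001]
contact_force: [0.6, 0.2, -0.8]
opening: 0.392
finger_force: 29.8
t 11.92 p [ 0.5043 -0.2601  0.1234] head -1.5 op 0.392 F [ 0.6  0.2 -0.8] ff 29.81926139385905 j7 0.5
xyz [-0.28 -0.04 11.54] rot [-0.  -0.1  0.1]
```

```bash
python3 -m handwheel '{"grip":[-0.5,-0.5,-0.5,-0.5,-0.5,-0.5,0.1,0.1,0.1,0.1,0.1,0.1],"xyz":[[-0.1,0,4],[-0.1,0,7],[-0.1,0,10],[-0.1,0,11],[-0.1,0,11.5],[-0.1,0,11.5],[-0.1,0,11.5],[-0.1,0,11.5],[-0.1,0,11.5],[0,0,8],[0,0,4],[0,0,0]],"rotation":[[0,0,0],[0,0,0],[0,0,0],[0,0,0],[0,0,0],[0,0,0],[0,0,0],[0,0,0],[0,0,0],[0,0,0],[0,0,0],[0,0,0]]}'; python3 go.py .593 -.081 .1 90
```

```text
clock: 12.92
position: [0.5037, -0.2617, 0.1243]
orientation: [-2.251, -2.189, 0.002]
contact_force: [0.6, -0.7, -0.3]
opening: 0.552
finger_force: 0.0
t 12.92 p [ 0.5037 -0.2617  0.1243] head -1.6 op 0.552 F [ 0.6 -0.7 -0.3] ff 0.0 j7 0.5
xyz [18.31  8.43  2.43] rot [ -0.1  -0.1 -91.6]
```

```bash
python3 -m handwheel '{"grip":[0.3,0.3,0.3,0.3,0.3,0.3,0.3,0.3,0.3,0.3,0.3,0.3],"xyz":[[0,0,0],[0,0,0],[0,0,0],[0,0,0],[0,0,0],[0,0,0],[0,0,0],[0,0,0],[3.5,2,0],[7,4,0],[10.5,6,0],[14,8.4,0]],"rotation":[[0,0,88],[0,0,88],[0,0,88],[0,0,88],[0,0,88],[0,0,88],[0,0,88],[0,0,88],[0,0,88],[0,0,88],[0,0,88],[0,0,88]]}'; python3 go.py .593 -.081 .08 -90
```

```text
clock: 13.92
position: [0.5925, -0.1236, 0.1243]
orientation: [-3.14, -0.056, -0.001]
contact_force: [-0.4, 0.3, -0.5]
opening: 0.652
finger_force: 0.0
t 13.92 p [ 0.5925 -0.1236  0.1243] head -88.0 op 0.652 F [-0.4  0.3 -0.5] ff 0.0 j7 -1.09
xyz [ 0.2  -4.25  4.43] rot [-0. -0.  2.]
```

```bash
python3 -m handwheel '{"grip":[0.3,0.3,0.3,0.3,0.3,0.3],"xyz":[[0,-2,0],[0,-4.2,0],[0,-4.2,2.5],[0,-4.2,4.5],[0,-4.2,4.5],[0,-4.2,4.5]],"rotation":[[0,0,0],[0,0,0],[0,0,0],[0,0,0],[0,0,0],[0,0,0]]}'; python3 go.py .593 -.081 .004 -90
```

```text
clock: 14.42
position: [0.5894, -0.0831, 0.0782]
orientation: [-3.141, -0.067, 0.003]
contact_force: [-0.4, -0.2, 0.7]
opening: 0.652
finger_force: 0.0
t 14.42 p [ 0.5894 -0.0831  0.0782] head -87.5 op 0.652 F [-0.4 -0.2  0.7] ff 0.0 j7 -1.13
xyz [ 0.38 -0.19  7.42] rot [-0.   0.1  2.5]
```

```bash
python3 -m handwheel '{"grip":[0.3,0.3,0.3,0.3,-0.5,-0.5,-0.5,-0.5,-0.5,-0.5,-0.5,-0.5],"xyz":[[0.35,-0.1,3],[0.35,-0.1,6],[0.35,-0.1,7.4],[0.35,-0.1,7.4],[0.35,-0.1,7.4],[0.35,-0.1,7.4],[0.35,-0.1,7.4],[0.35,-0.1,7.4],[0.3,-0.1,7.4],[0,0,3.5],[0,0,-0.5],[0,0,-4.5]],"rotation":[[0,0,0],[0,0,0],[0,0,0],[0,0,0],[0,0,0],[0,0,0],[0,0,0],[0,0,0],[0,0,0],[0,0,0],[0,0,0],[0,0,0]]}'; python3 go.py .5428 -.298 .125 -1.6
```

```text
clock: 15.42
position: [0.5889, -0.0835, 0.1243]
orientation: [3.141, 0.066, -0.004]
contact_force: [1.1, 0.8, 1.4]
opening: 0.398
finger_force: 30.0
t 15.42 p [ 0.5889 -0.0835  0.1243] head -87.6 op 0.398 F [1.1 0.8 1.4] ff 29.99952196259983 j7 -1.15
xyz [-5.51 21.24 -0.05] rot [ -0.1   0.1 -86. ]
```

```bash
python3 -m handwheel '{"grip":[-0.5,-0.5,-0.5,-0.5,-0.5,-0.5,-0.5,-0.5,-0.5,-0.5,-0.5,-0.5],"xyz":[[-5.5,21.2,0],[-5.5,21.2,0],[-5.5,21.2,0],[-5.5,21.2,0],[-5.5,21.2,0],[-5.5,21.2,0],[-5.5,21.2,0],[-5.5,21.2,0],[-5.5,21.2,0],[-5.5,21.2,0],[-5.5,21.2,0],[-5.5,21.2,0]],"rotation":[[0,0,0],[0,0,0],[0,0,-5],[0,0,-86],[0,0,-86],[0,0,-86],[0,0,-86],[0,0,-86],[0,0,-86],[0,0,-86],[0,0,-86],[0,0,-86]]}';python3 -m handwheel '{"grip":[-0.5,-0.5,-0.5,-0.5,-0.5,-0.5],"xyz":[[0,0,0],[0,0,0],[0,0,0],[0,0,0],[0,0,0],[0,0,0]],"rotation":[[0,0,-17],[0,0,-17],[0,0,-17],[0,0,-17],[0,0,-17],[0,0,-17]]}'; python3 go.py .5428 -.298 .008 -1.6
```

```text
clock: 16.42
position: [0.5441, -0.2976, 0.1239]
orientation: [2.537, 1.852, 0.0]
contact_force: [0.3, -0.1, -0.6]
opening: 0.4
finger_force: 30.0
clock: 16.92
position: [0.5442, -0.2976, 0.1237]
orientation: [2.244, 2.198, -0.0]
contact_force: [-0.0, -0.1, -0.8]
opening: 0.399
finger_force: 30.0
t 16.92 p [ 0.5442 -0.2976  0.1237] head -1.2 op 0.399 F [-0.  -0.1 -0.8] ff 29.99993089470081 j7 0.53
xyz [-0.05 -0.14 11.57] rot [0.  0.  0.4]
```

```bash
python3 - <<'E'
from meas import *
import glob
d=dict(np.load('side.npz'))
E
python3 -m handwheel '{"grip":[-0.5,-0.5,-0.5,-0.5,-0.5,-0.5,0.1,0.1,0.1,0.1,0.1,0.1],"xyz":[[0,-0.1,4],[0,-0.1,7],[0,-0.1,10],[0,-0.1,11],[0,-0.1,11.5],[0,-0.1,11.5],[0,-0.1,11.5],[0,-0.1,11.5],[0,-0.1,11.5],[0,0,8],[0,0,4],[0,0,0]],"rotation":[[0,0,0],[0,0,0],[0,0,0],[0,0,0],[0,0,0],[0,0,0],[0,0,0],[0,0,0],[0,0,0],[0,0,0],[0,0,0],[0,0,0]]}'; python3 -m handwheel '{"grip":[0.1,0.1,0.1,0.1,0.1,0.1,0.1,0.1],"xyz":[[20,0,-5],[20,0,-5],[20,0,-5],[20,0,-5],[20,0,-5],[20,0,-5],[20,0,-5],[20,0,-5]],"rotation":[[0,0,0],[0,0,0],[0,0,0],[0,0,0],[0,0,0],[0,0,0],[0,0,0],[0,0,0]]}'
python3 - <<'E'
from meas import *
d=grab('side');cv2.imwrite('pics/d.png',d['frame'])
W=cloud(d).reshape(-1,3)
def fit(c,names):
    for nm,x,y in names:
        q=W[(np.hypot(W[:,0]-x,W[:,1]-y)<.045)&(W[:,2]>.066)&(W[:,2]<.082)].astype(np.float32)
        if len(q)<20: print(nm,len(q));continue
        vx=cv2.fitLine(q[:,:2].copy(),cv2.DIST_HUBER,0,.01,.01).ravel()
        print(nm,len(q),np.round(cv2.minAreaRect(q[:,:2].copy())[0],4),np.round(cv2.minAreaRect(q[:,:2].copy())[1],4),'fit dir',np.degrees(np.arctan2(vx[1],vx[0])).round(2))
fit(0,[('d+y',.490,-.2114),('d-y',.4854,-.3814),('pE1',.4032,.2788),('pE2',.5711,.2976)])
E
python3 go.py .5711 .2976 .12 6
```

```text
clock: 17.92
position: [0.5435, -0.2971, 0.1242]
orientation: [-2.241, -2.198, 0.001]
contact_force: [2.1, -0.3, 0.4]
opening: 0.547
finger_force: 0.0
clock: 18.58
position: [0.5483, -0.098, 0.174]
orientation: [2.241, 2.2, 0.0]
contact_force: [0.2, -0.3, 0.6]
opening: 0.553
finger_force: 0.0
d+y 235 [ 0.4903 -0.2118] [0.0126 0.0489] fit dir -0.51
d-y 335 [ 0.4855 -0.3817] [0.0112 0.0492] fit dir -0.73
pE1 65 [0.4035 0.2779] [0.0113 0.048 ] fit dir -81.54
pE2 56 [0.5708 0.2984] [0.0103 0.0509] fit dir -84.83
t 18.63 p [ 0.548  -0.099   0.1737] head -1.2 op 0.551 F [ 0.5 -0.2 -0.3] ff 0.0 j7 0.17
xyz [39.71  1.49  5.33] rot [ 0.   0.1 -7.2]
```

View pics/d.png

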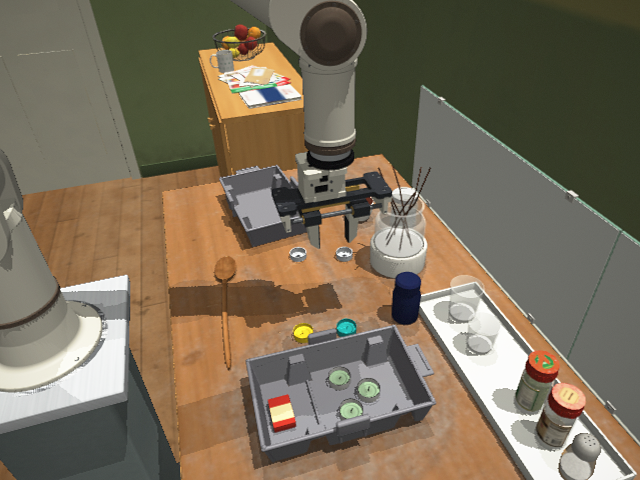

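All four items are in the divided bin: lights at (340,377), (369,389) and (351,411), match box at (282,412). The empties at (298,254) and (344,254) have not moved. Next is the plain bin's far ear.

```bash
python3 -m handwheel '{"grip":[-0.1,-0.1,-0.1,-0.1,-0.1,-0.1,-0.1,-0.1,-0.1,-0.1,-0.1,-0.1],"xyz":[[39.7,1.5,0],[39.7,1.5,0],[39.7,1.5,0],[39.7,1.5,0],[39.7,1.5,0],[39.7,1.5,0],[39.7,1.5,0],[39.7,1.5,0],[39.7,1.5,0],[39.7,1.5,5.3],[39.7,1.5,5.3],[39.7,1.5,5.3]],"rotation":[[0,0,-7.2],[0,0,-7.2],[0,0,-7.2],[0,0,-7.2],[0,0,-7.2],[0,0,-7.2],[0,0,-7.2],[0,0,-7.2],[0,0,-7.2],[0,0,-7.2],[0,0,-7.2],[0,0,-7.2]]}';python3 -m handwheel '{"grip":[-0.1,-0.1,-0.1],"xyz":[[0,0,0],[0,0,0],[0,0,0]],"rotation":[[0,0,0],[0,0,0],[0,0,0]]}'; python3 go.py .571 .298 .061 6
python3 - <<'E'
from h import *
d=grab('side');cv2.imwrite('pics/e.png',cv2.resize(d['frame'][120:270,180:400],None,fx=3,fy=3))
E
```

```text
clock: 19.63
position: [0.5679, 0.2979, 0.1154]
orientation: [-2.097, -2.335, 0.013]
contact_force: [-1.1, -2.3, -1.2]
opening: 0.452
finger_force: 0.0
clock: 19.88
position: [0.5728, 0.2967, 0.1222]
orientation: [2.103, 2.331, 0.003]
contact_force: [-1.1, 0.3, 0.9]
opening: 0.451
finger_force: 0.0
t 19.88 p [0.5728 0.2967 0.1222] head 5.9 op 0.451 F [-1.1  0.3  0.9] ff 0.0 j7 -0.42
xyz [ 0.15 -0.18  6.12] rot [ 0.1  0.  -0.1]
```

View pics/e.png

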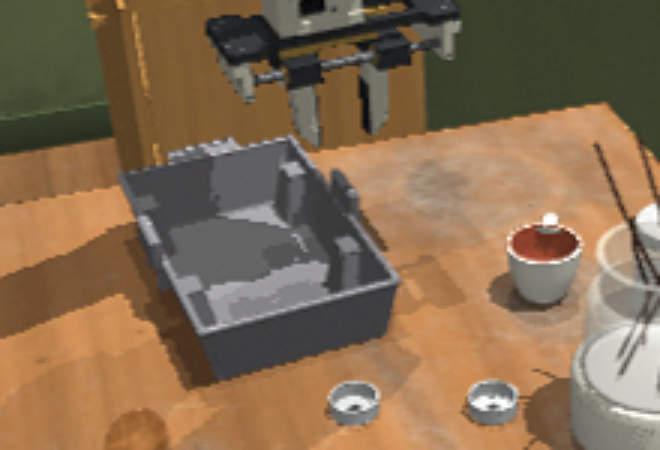

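The fingers straddle the far ear at crop (345,190). Going down, gripping and lifting a little.

```bash
python3 -m handwheel '{"grip":[-0.1,-0.1,-0.1,-0.1,-0.95,-0.95,-0.95,-0.95,-0.95,-0.95,-0.95,-0.95],"xyz":[[0.1,-0.15,2.5],[0.1,-0.15,5],[0.1,-0.15,6.0],[0.1,-0.15,6.0],[0.1,-0.15,6.0],[0.1,-0.15,6.0],[0.1,-0.15,6.0],[0.1,-0.15,6.0],[0.1,-0.15,6.0],[0.1,-0.15,6.0],[0.1,-0.15,6.0],[0.1,-0.15,6.0]],"rotation":[[0,0,0],[0,0,0],[0,0,0],[0,0,0],[0,0,0],[0,0,0],[0,0,0],[0,0,0],[0,0,0],[0,0,0],[0,0,0],[0,0,0]]}';python3 go.py .571 .298 .061 6; python3 -m handwheel '{"grip":[-0.95,-0.95,-0.95,-0.95,-0.95,-0.95,-0.95],"xyz":[[0,0,-1],[0,0,-2],[0,0,-3],[0,0,-4],[0,0,-5],[0,0,-5],[0,0,-5]],"rotation":[[0,0,0],[0,0,0],[0,0,0],[0,0,0],[0,0,0],[0,0,0],[0,0,0]]}'; python3 go.py .571 .298 .111 6
python3 - <<'E'
from meas import *
d=grab('side');cv2.imwrite('pics/f.png',cv2.resize(d['frame'][120:270,180:400],None,fx=3,fy=3))
W=cloud(d).reshape(-1,3)
q=W[(abs(W[:,0]-.487)<.05)&(abs(W[:,1]-.29)<.09)&(W[:,2]>.02)&(W[:,2]<.09)]
A=np.c_[q[:,:2],np.ones(len(q))];c=np.linalg.lstsq(A,q[:,2],rcond=None)[0];r=q[:,2]-A@c;k=abs(r)<.006;c=np.linalg.lstsq(A[k],q[k,2],rcond=None)[0];print(len(q),k.sum(),'slope',c,'z at ctr',c@[.487,.288,1])
E
```

```text
clock: 20.93
position: [0.5702, 0.3004, 0.0616]
orientation: [2.099, 2.336, 0.003]
contact_force: [0.6, -0.3, 5.7]
opening: 0.103
finger_force: 30.0
t 20.93 p [0.5702 0.3004 0.0616] head 6.1 op 0.103 F [ 0.6 -0.3  5.7] ff 30.00223070383072 j7 -0.42
xyz [-0.25  0.05  0.06] rot [ 0.1 -0.   0.1]
clock: 21.52
position: [0.5697, 0.3004, 0.1117]
orientation: [2.1, 2.336, 0.003]
contact_force: [-0.3, 0.0, -0.8]
opening: 0.108
finger_force: 30.0
t 21.52 p [0.5697 0.3004 0.1117] head 6.1 op 0.108 F [-0.3  0.  -0.8] ff 30.00573456287384 j7 -0.42
xyz [-0.25  0.1   0.07] rot [ 0.1 -0.   0.1]
1093 1058 slope [0.00792389 0.00289205 0.04727033] z at ctr 0.05196216988780018
```

View pics/f.png

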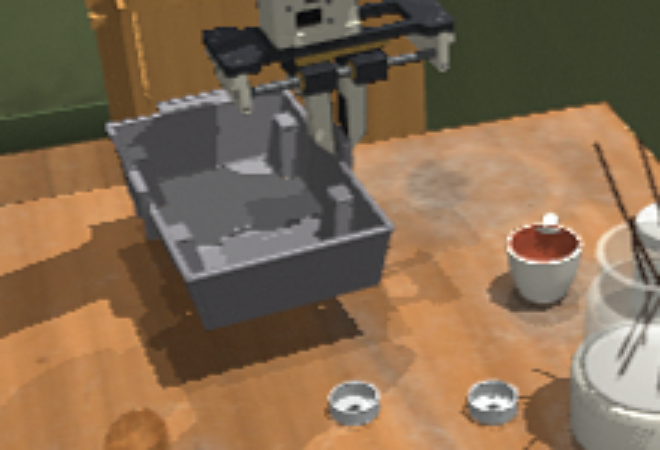

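The bin is gripped, hanging level (slope under 0.01) and clear of the table. I'll raise it and swing it round past a waypoint on the robot's side.

```bash
python3 go.py .51 .08 .195 47; python3 -m handwheel '{"grip":[-0.95,-0.95,-0.95,-0.95,-0.95],"xyz":[[0,0,-2],[0,0,-4],[0,0,-6.5],[0,0,-8.4],[0,0,-8.4]],"rotation":[[0,0,0],[0,0,0],[0,0,0],[0,0,0],[0,0,0]]}'; python3 go.py .51 .08 .195 47
```

```text
t 21.57 p [0.5691 0.3    0.1108] head 6.1 op 0.105 F [ 0.1 -0.5 -1.4] ff 30.005711317062378 j7 -0.42
xyz [-21.25  -8.22  -8.43] rot [  0.   -0.  -40.9]
clock: 21.98
position: [0.5713, 0.3012, 0.1985]
orientation: [2.099, 2.335, 0.01]
contact_force: [0.7, -0.0, -0.0]
opening: 0.106
finger_force: 30.0
t 21.98 p [0.5713 0.3012 0.1985] head 6.1 op 0.106 F [ 0.7 -0.  -0. ] ff 30.00001162290573 j7 -0.42
xyz [-21.34  -8.44   0.24] rot [  0.4  -0.  -40.9]
```

```bash
python3 -m handwheel '{"grip":[-0.95,-0.95,-0.95,-0.95,-0.95,-0.95,-0.95,-0.95,-0.95,-0.95,-0.95,-0.95],"xyz":[[-1,-0.4,0],[-3,-1.2,0],[-5,-2,0],[-7,-2.8,0],[-9,-3.6,0],[-11,-4.4,0],[-13,-5.2,0],[-15,-6,0],[-17,-6.8,0],[-19,-7.6,0],[-20.5,-8.2,0],[-21.3,-8.4,0]],"rotation":[[0,0,-2],[0,0,-6],[0,0,-10],[0,0,-14],[0,0,-18],[0,0,-22],[0,0,-26],[0,0,-30],[0,0,-34],[0,0,-37],[0,0,-40],[0,0,-41]]}'; python3 go.py .49 -.2114 .195 88.5
```

```text
clock: 22.98
position: [0.5064, 0.0763, 0.193]
orientation: [-1.148, -2.922, 0.004]
contact_force: [-0.1, 0.1, -0.1]
opening: 0.107
finger_force: 30.0
t 22.98 p [0.5064 0.0763 0.193 ] head 47.1 op 0.107 F [-0.1  0.1 -0.1] ff 30.002941489219666 j7 0.6
xyz [-18.38 -22.19  -0.16] rot [ -0.1  -0.1 -41.4]
```

```bash
python3 -m handwheel '{"grip":[-0.95,-0.95,-0.95,-0.95,-0.95,-0.95,-0.95,-0.95,-0.95,-0.95,-0.95,-0.95],"xyz":[[-1,-1.2,0],[-2.5,-3,0],[-4.2,-5,0],[-6,-7.2,0],[-8,-9.6,0],[-10,-12,0],[-12,-14.4,0],[-14,-16.8,0],[-15.8,-19,0],[-17.2,-20.7,0],[-18,-21.8,0],[-18.4,-22.2,0]],"rotation":[[0,0,-2],[0,0,-6],[0,0,-10],[0,0,-14],[0,0,-18],[0,0,-22],[0,0,-26],[0,0,-30],[0,0,-34],[0,0,-37],[0,0,-40],[0,0,-41.4]]}'; python3 -m handwheel '{"grip":[-0.95,-0.95,-0.95,-0.95,-0.95],"xyz":[[0,0,1],[0,0,2],[0,0,2],[0,0,2],[0,0,2]],"rotation":[[0,0,0],[0,0,0],[0,0,0],[0,0,0],[0,0,0]]}'
python3 - <<'E'
from meas import *
d=grab('side');cv2.imwrite('pics/g.png',d['frame'])
t=grab('top')
for n,D in (('side',d),('top',t)):
  W=cloud(D).reshape(-1,3)
  for y in(-.2114,-.3814):
   for lo,hi in((.067,.082),(.177,.205)):
    q=W[(abs(W[:,0]-.487)<.06)&(abs(W[:,1]-y)<.03)&(W[:,2]>lo)&(W[:,2]<hi)].astype(np.float32)
    if len(q)>20: print(n,y,lo,len(q),cv2.minAreaRect(q[:,:2].copy()),q[:,2].max())
E
python3 go.py .49 -.2114 .175 88.5
```

```text
clock: 23.98
position: [0.4899, -0.2117, 0.1929]
orientation: [-0.044, -3.138, 0.0]
contact_force: [-0.3, -0.1, -1.7]
opening: 0.105
finger_force: 30.0
clock: 24.4
position: [0.4918, -0.2075, 0.1739]
orientation: [-0.039, -3.14, -0.001]
contact_force: [-0.5, -0.3, 0.0]
opening: 0.108
finger_force: 30.0
side -0.3814 0.067 321 ((0.4856337606906891, -0.3817640542984009), (0.011370686814188957, 0.04940533638000488), 87.69502258300781) 0.080585726
side -0.3814 0.177 418 ((0.4875776171684265, -0.3792954087257385), (0.010984618216753006, 0.0499882772564888), 89.342529296875) 0.19140506
top -0.3814 0.177 88 ((0.48109322786331177, -0.37874722480773926), (0.010489421896636486, 0.08227252215147018), 86.44293212890625) 0.19967726
t 24.5 p [ 0.4923 -0.208   0.1746] head 88.6 op 0.104 F [-0.1 -1.  -0.9] ff 30.00554770231247 j7 1.89
xyz [ 0.22 -0.35 -0.04] rot [0.  0.  0.1]
```

View pics/g.png

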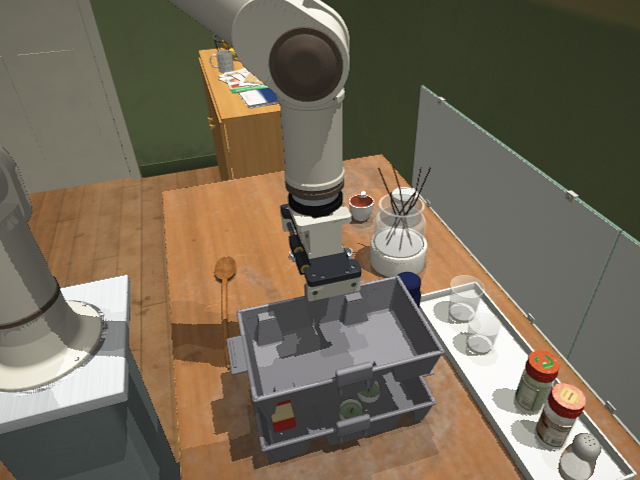

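The plain bin is level above the lower one. Its tab points at the robot (pixel (237,355)), opposite the lower bin's. It needs about -2.5 mm in x and -2.7 mm in y before going down.

```bash
python3 -m handwheel '{"grip":[-0.95,-0.95,-0.95,-0.95,-0.95,-0.95,-0.95,-0.95],"xyz":[[0.15,-0.15,0],[0.25,-0.27,0.5],[0.25,-0.27,1.2],[0.25,-0.27,1.9],[0.25,-0.27,2.6],[0.25,-0.27,3],[0.25,-0.27,3],[0.25,-0.27,3]],"rotation":[[0,0,0],[0,0,0],[0,0,0],[0,0,0],[0,0,0],[0,0,0],[0,0,0],[0,0,0]]}'
python3 - <<'E'
from meas import *
d=grab('side')
W=cloud(d).reshape(-1,3)
for lo,hi in((.067,.081),(.150,.165)):
    q=W[(abs(W[:,0]-.487)<.06)&(abs(W[:,1]+.38)<.018)&(W[:,2]>lo)&(W[:,2]<hi)].astype(np.float32)
    v=cv2.fitLine(q[:,:2].copy(),cv2.DIST_HUBER,0,.01,.01).ravel()
    print(lo,len(q),cv2.minAreaRect(q[:,:2].copy()),q[:,2].max(),v[1]/v[0])
# rim long edges near side y-: slopes
for n,lo,hi in(('low',.050,.062),('up',.130,.145)):
    q=W[(abs(W[:,0]-.487)<.2)&(W[:,1]<-.36)&(W[:,1]>-.384)&(W[:,2]>lo)&(W[:,2]<hi)].astype(np.float32);print(n,len(q),cv2.minAreaRect(q[:,:2].copy()))
E
python3 go.py .49 -.2114 .1096 88.5
```

```text
clock: 25.17
position: [0.489, -0.2111, 0.144]
orientation: [-0.041, -3.14, -0.001]
contact_force: [-1.2, -0.5, -1.5]
opening: 0.108
finger_force: 30.0
0.067 337 ((0.47045937180519104, -0.37574565410614014), (0.022480381652712822, 0.07969986647367477), 87.13084411621094) 0.080984674 -0.032207333
0.15 355 ((0.4841996431350708, -0.3820173144340515), (0.011745600029826164, 0.049538541585206985), 88.16685485839844) 0.16159052 -0.029645776
low 835 ((0.4860004782676697, -0.3721308410167694), (0.023600736632943153, 0.2657068967819214), 89.97454071044922)
up 993 ((0.4850476384162903, -0.37192627787590027), (0.2662156820297241, 0.023319659754633904), 0.06570620834827423)
t 25.22 p [ 0.4894 -0.2113  0.1444] head 88.5 op 0.103 F [ 0.4  0.4 -1.4] ff 30.005431473255157 j7 1.89
xyz [-0.06 -0.01  3.48] rot [ 0. -0.  0.]
```

```bash
python3 -m handwheel '{"grip":[-0.95,-0.95,-0.95,-0.95,-0.95,-0.95,-0.95,-0.95,-0.95,-0.95,-0.95,-0.95],"xyz":[[0,0,0.5],[0,0,1],[0,0,1.5],[0,0,2],[0,0,2.3],[0,0,2.5],[0,0,2.7],[0,0,2.9],[0,0,3.1],[0,0,3.2],[0,0,3.3],[0,0,3.3]],"rotation":[[0,0,0],[0,0,0],[0,0,0],[0,0,0],[0,0,0],[0,0,0],[0,0,0],[0,0,0],[0,0,0],[0,0,0],[0,0,0],[0,0,0]]}'; python3 go.py .49 -.2114 .1096 88.5
```

```text
clock: 26.22
position: [0.4893, -0.2112, 0.1114]
orientation: [-0.041, -3.141, -0.0]
contact_force: [0.2, 0.0, -2.2]
opening: 0.106
finger_force: 30.0
t 26.22 p [ 0.4893 -0.2112  0.1114] head 88.5 op 0.106 F [ 0.2  0.  -2.2] ff 30.00603675842285 j7 1.89
xyz [-0.07 -0.02  0.18] rot [ 0. -0.  0.]
```

Still hanging free (Fz about -2 N, the bin's weight). I'll lower it to touch.

```bash
python3 -m handwheel '{"grip":[-0.95,-0.95,-0.95,-0.95,-0.95],"xyz":[[0,0,0.08],[0,0,0.15],[0,0,0.22],[0,0,0.22],[0,0,0.22]],"rotation":[[0,0,0],[0,0,0],[0,0,0],[0,0,0],[0,0,0]]}'; python3 go.py .49 -.2114 .1096 88.5
```

```text
clock: 26.63
position: [0.4895, -0.2112, 0.1097]
orientation: [0.041, 3.141, -0.0]
contact_force: [-0.6, 1.2, 3.2]
opening: 0.106
finger_force: 30.0
t 26.63 p [ 0.4895 -0.2112  0.1097] head 88.5 op 0.106 F [-0.6  1.2  3.2] ff 29.99939739704132 j7 1.89
xyz [-0.05 -0.02  0.01] rot [-0.  0.  0.]
```

Contact at the expected height. Releasing and retreating.

```bash
python3 -m handwheel '{"grip":[-0.4,-0.4,-0.4,-0.4,-0.4,-0.4,-0.4,-0.4,-0.4,-0.4,-0.4,-0.4],"xyz":[[0,0,0],[0,0,0],[0,0,0],[0,0,0],[0,0,-1],[0,0,-3],[0,0,-6],[0,0,-9],[0,0,-12],[0,0,-14],[0,0,-14],[0,0,-14]],"rotation":[[0,0,0],[0,0,0],[0,0,0],[0,0,0],[0,0,0],[0,0,0],[0,0,0],[0,0,0],[0,0,0],[0,0,0],[0,0,0],[0,0,0]]}'; python3 -m handwheel '{"grip":[-0.4,-0.4,-0.4,-0.4,-0.4,-0.4,-0.4,-0.4],"xyz":[[0,20,0],[0,20,0],[0,20,0],[0,20,0],[0,20,0],[0,20,0],[0,20,0],[0,20,0]],"rotation":[[0,0,0],[0,0,0],[0,0,0],[0,0,0],[0,0,0],[0,0,0],[0,0,0],[0,0,0]]}'
python3 - <<'E'
from meas import *
d=grab('side');cv2.imwrite('pics/i.png',d['frame'])
W=cloud(d).reshape(-1,3)
for nm,lo,hi in(('low',.068,.081),('up',.116,.13)):
  for y in(-.2114,-.3814):
    q=W[(abs(W[:,0]-.487)<.05)&(abs(W[:,1]-y)<.012)&(W[:,2]>lo)&(W[:,2]<hi)].astype(np.float32)
    if len(q)>20: print(nm,y,len(q),cv2.minAreaRect(q[:,:2].copy()),np.percentile(q[:,2],95))
q=W[(abs(W[:,0]-.487)<.1)&(abs(W[:,1]+.297)<.05)&(W[:,2]>.03)&(W[:,2]<.08)]
print('floor',len(q),np.linalg.lstsq(np.c_[q[:,:2]-[.488,-.297],np.ones(len(q))],q[:,2],rcond=None)[0])
E
```

```text
clock: 27.63
position: [0.4903, -0.2116, 0.2513]
orientation: [0.041, 3.138, -0.002]
contact_force: [0.7, -0.4, -0.6]
opening: 0.3
finger_force: 0.0
clock: 28.3
position: [0.4938, -0.012, 0.2483]
orientation: [-0.041, -3.139, 0.001]
contact_force: [-0.2, -0.2, -0.2]
opening: 0.298
finger_force: 0.0
low -0.2114 50 ((0.4751390814781189, -0.22217540442943573), (0.002407421125099063, 0.07619326561689377), 89.83378601074219) 0.08031217
low -0.3814 426 ((0.47970497608184814, -0.3780858814716339), (0.017705094069242477, 0.08410733193159103), 88.23487091064453) 0.079335414
up -0.2114 229 ((0.48875904083251953, -0.21358337998390198), (0.012091802433133125, 0.048944491893053055), 85.94511413574219) 0.12646528
up -0.3814 334 ((0.48445799946784973, -0.3823835551738739), (0.011714225634932518, 0.04884190484881401), 88.860107421875) 0.12662618
floor 5657 [0.00071106 0.00066471 0.05072544]
```

View pics/i.png

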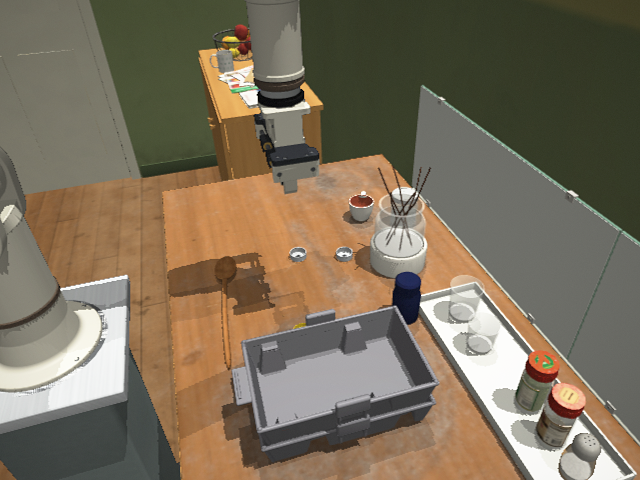

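The plain bin sits level, floor at z 0.0507 (origin about 48 mm up) and about 2 mm off centre. The tabs are at opposite ends, with the upper one at (242,385). The burnt-out and coffee cups have not moved and the robot is clear, so I'm handing in.

```bash
python3 -c "
from cell import arm
print(arm.hand_in())"
```

```text
the job is handed in; nothing more can be done
None
```

The match box and three unburnt tea lights are in the divided bin, the plain bin is set level on its columns with the tabs opposed, and the job was handed in at about 28 s of the 128 s; no verdict was returned.

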